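# Clip a roast sample slide into its inspection stage

## Robot

A 6-joint arm with a two-finger parallel gripper is mounted at the origin on the work surface. World frame = base frame: x ahead of the robot, y to its left, z up, the work surface at z = 0. Lengths are in m, angles in rad, forces in N, time in s.
With the tool pointing down it reaches from about 0.35 to 0.85 m from the base axis. Payload 8.1 kg.
Tool frame: the origin (TCP) lies at the very end of the fingers, on their centre line; the grasp point (between the pads) lies 19 mm behind it; x points along the fingers, y is the direction in which the jaws open and shut, and the axes are right-handed (so a half turn about x gives the same grasp; the last joint's range is limited). The gripper opens to 93 mm and grips with 3 to 60 N. Pads are 15 mm wide; open, the fingers measure 128 mm over their backs; the gripper's body (75 mm by 188 mm) begins 65 mm behind the grasp point.
Start: joints at [1.078, 0.13, 1.488, -0, 1.523, -0.085], TCP at [0.238, 0.551, 0.219] pointing down, gripper open.
Joint ranges: [-2.96, 2.96], [-0.89, 2.26], [0.02, 2.5], [-1.34, 4.48], [0, 2.73], [-2.66, 2.66]. Speed limits (rad/s): [2.39, 2.39, 2.79, 3.14, 3.14, 3.14].

## Interface

Orientations are given as a rotation vector (axis times angle).
In Python, from plant import * gives the robot as it stands. The module is installed in compiled form; this text tells all that it offers.
- The arm moves only by the tool apply_moves, never from a script. Its argument "series" is a list of rows, each an object with "jaw": the gripper's target within -1 to 1 (shut at 1, half-way at 0, fully open at -1); "linear": the shift along the tool's x, y, z normalised to -1 to 1, where 1 is 0.6 m, a list of three; "roll": the turn about the tool's x normalised to -1 to 1, where 1 is 30 degrees. A call has 1 to 20 rows; each row is the pose to reach, as a shift and turn from the pose measured when the call began, along the tool's axes at that moment; what a row does not reach only later rows make up. A row lasts 1/8 s, in which the tool goes at most 62.5 mm and 10.7 degrees, less where a joint would pass 70% of its speed; a pose out of reach is approached as far as the arm can. A call with a number of a shift or a turn outside -1 to 1 is refused whole. A call with a gripper value outside its range is refused whole. The fingers move at their own pace and stop on an object; "force" is the grip in N (left out, the last holds). Time passes only in rows, so rows that repeat a pose let the fingers close. It gives the time, the measured TCP pose, the force and the opening at its end, in the units of the state.
- read_state(): the state, without advancing time (a new reading comes with each control period).
- read_camera(name): name is "scene" or "side" or "wrist"; returns a dict with "pixels" (400x640x3 uint8, blue, green, red), "intrinsics" (3x3 intrinsics, pixels), "rvec" (rotation vector, rad) and "tvec" (3), from world to camera coordinates, as OpenCV has them; the wrist camera has in their place "tool_from_camera" (4x4, takes a point from camera to tool coordinates, whose origin is the TCP and whose axes are the tool frame's). Camera axes: x right, y down, z forward; pixel columns grow to the right and rows downward; lengths in m; the calibration is good to about 2 mm. A picture is of the moment at which its call begins: read the wrist's pose just before it. There is no depth.
- close_job(): hands the job in, once; it reports no verdict.
The state is a dict: "t": time; "q": joint angles; "dq": joint speeds; "joint_torque": joint torques, N m; "tool_pos": TCP position; "orientation": TCP orientation; "force": force on the tool from outside, world axes, zero at the start; "wrist_torque": the same for the moment, N m; "opening": finger opening in m.
Only numpy, scipy, OpenCV 4.12 (cv2) and the standard library are available. Lean on these libraries where they do the work, as an engineer would, in place of code of your own. Each camera call takes 0.05 s, during which the arm holds its last target. There are 200 camera calls.

## Task

Press down the spring clip's long pad with one fingertip so that its jaw opens, and while holding it down push the steel sample slide by its upturned tab with the other fingertip, under the jaw, until it is fully home against the end stop. Then let the clip go so that its jaw closes down on the slide, and move clear of everything. Only press and push: do not lift or carry the slide, and leave the other things on the shelf where they stand.

Things in the scene. Friction and masses are not known exactly. Their poses are not given: they have to be found in the camera images.
- stage: fixed wooden stage board, x -145..50, y -95..45 mm, 16 mm thick (top = deck, stage z 16 mm). Its x axis is the way the slide is pushed, y to the left, z up. Origin on the table, on the centre line of the slide channel, under the jaw edge that the slide meets first. Two brass rails along x, 6 mm high and 54 mm apart inside, guide the slide
- stop (a point): middle of the face of the brass end stop, a bar 14 mm high across the channel; 35 mm along stage x from the stage origin, at deck height. The slide is fully home when its front edge touches it
- clip_turn (a joint): turn of the spring clip, a dark steel see-saw on a hinge along stage x at stage y -42, z 30 mm. 0 = shut (jaw 2 mm above the deck, too low for the slide), 0.35 rad = hard stop. Pressing the pad opens it, its spring shuts it when let go. At mid-pad about 5 N starts it, 10 N holds it fully open. Above 0.20 rad the slide passes freely; about 0.13 with the jaw resting on the slide
- clip: the whole spring clip (hinge rod, press pad and jaw in one piece of dark steel); origin on its hinge line, at stage (0, -42, 30) mm; x along the hinge
- clip_pad (a point): press pad of the clip, right of the channel: a flat plate 105 mm along stage x (-135..-30), 42 mm across, 4 mm thick. The point is the middle of its top; when shut at about stage (-82, -70, 36) mm, sinking 10 mm fully pressed. A fingertip may slide along it while pressing. Shut, it leans 0.15 rad, outer edge higher
- clip_jaw (a point): jaw of the clip: a square-edged lip over the channel, 16 mm along stage x, 18 mm across. The point is the middle of its underside; when shut at stage (8, -1, 18) mm
- slide: loose steel sample slide, about 220 g, with coffee beans set in it: a plate 75 mm long (its x), 50 wide, 6 thick, with an upturned tab at its rear (-x) end. Origin at the centre of its underside. It lies on the deck between the rails, x along stage x, short of the jaw. Fully home its origin is at stage x -2.5 mm
- slide_tab (a point): middle of the top edge of the rear face of the slide's upturned tab (the face to push), 37.5 mm behind the slide's origin and 28 mm above it; the tab is 44 mm wide, 4 mm thick. Fully home it is at stage x -40 mm
- cup: small white cup, 64 mm across, 55 mm tall; origin at the centre of its underside; bystander, to be left where it stands
- jar: glass jar with closed steel twist lid, 72 mm across, 110 mm tall; origin at the centre of its underside; bystander, to be left where it stands
- tin: plain metal tin, 56 mm across, 85 mm tall; origin at the centre of its underside; bystander, to be left where it stands
- mortar: wooden coffee mortar, waisted, 112 mm across, 130 mm tall; origin at the centre of its underside; bystander, to be left where it stands
- scoop: red plastic scoop, 165 mm long, 35 mm high; origin at the centre of its underside; bystander, to be left where it stands
- brush: hand brush lying flat; origin at the centre of its underside; bystander, to be left where it stands
Things that resemble listed ones, but are neither listed nor needed, are in the scene too. What is meant by the stage is not green or turquoise, and is the larger of those in its own colour.

How it is judged:
By the outcome, as a careful person would: the job done as asked, in the order asked, and still so for the second after the job is handed in, with the robot touching nothing.
It also fails if it takes over 45 s, if anything falls off the work surface, if the arm or the gripper's body presses on something with over 40 N, if the wrist force passes 120 N, or if a joint passes its speed limit or range.

## Working session

There is one attempt and no reset: what is moved stays moved. The work goes in short steps, Python scripts to look and compute and a tool call to move; the robot and the scene stay as the last step left them, time stands still between calls to the robot, and variables do not carry over. Pictures are saved under pics/ and viewed, about 8 in all and at most 12, crops included, and the job is handed in when it is done.

Besides the shell and the picture viewer there is one more tool, called after "Call:" as a command line: name --argument value ..., lists and objects as JSON in quotes. apply_moves: Moves the arm, as the interface text tells. Its arguments: {"type":"object","properties":{"series":{"type":"array"},"force":{"type":"number"}},"required":["series"]}

```bash
mkdir -p pics; python3 - <<'E'
from plant import *
import cv2,numpy as np,pickle
s=read_state();print(s)
d={}
for n in("scene","side","wrist"):
    c=read_camera(n);d[n]=c;cv2.imwrite(f"pics/{n}0.png",c["pixels"])
    print(n,{k:v for k,v in c.items() if k!="pixels"})
d['state']=s
pickle.dump(d,open("d0.pkl","wb"))
a=np.hstack([d["scene"]["pixels"],d["side"]["pixels"]])
E
```

```text
{'t': 0.0, 'q': array([ 1.07761969e+00,  1.31132670e-01,  1.48926230e+00, -2.14989188e-05,
        1.52296801e+00, -8.53848058e-02]), 'dq': array([ 0.00025033, -0.00138692,  0.00187175,  0.00252258,  0.00037132,
       -0.00197821]), 'joint_torque': array([ 7.50034469e-04, -5.59851551e+01, -4.91747010e+01,  7.68375350e-02,
        3.63915483e-02, -1.35234654e-04]), 'tool_pos': array([0.23766695, 0.55032186, 0.21761377]), 'orientation': array([ 0.31855232,  1.54750973, -0.32124265]), 'force': array([ 0.31549869,  0.11320734, -0.07845558]), 'wrist_torque': array([ 0.02341278,  0.01796444, -0.05338624]), 'opening': 0.09286408273015054}
scene {'intrinsics': array([[463.29756594,   0.        , 312.63826479],
       [  0.        , 463.29756594, 202.93179499],
       [  0.        ,   0.        ,   1.        ]]), 'rvec': array([ 0.87331011,  2.40097441, -1.24812831]), 'tvec': array([ 0.43321414, -0.18257169,  1.66162247])}
side {'intrinsics': array([[386.35009332,   0.        , 317.63543012],
       [  0.        , 386.35009332, 190.75151942],
       [  0.        ,   0.        ,   1.        ]]), 'rvec': array([ 2.39461917, -0.1656654 ,  0.06113878]), 'tvec': array([-0.55460868,  0.11467239,  1.16951576])}
wrist {'intrinsics': array([[341.02412085,   0.        , 318.6835841 ],
       [  0.        , 341.02412085, 196.22233003],
       [  0.        ,   0.        ,   1.        ]]), 'tool_from_camera': array([[-3.41958088e-04, -3.03451610e-01,  9.52846789e-01,
        -1.66945919e-01],
       [ 9.99998724e-01,  1.38286788e-03,  7.99279743e-04,
         1.06021703e-04],
       [-1.56020395e-03,  9.52845847e-01,  3.03450750e-01,
        -8.42354509e-02],
       [ 0.00000000e+00,  0.00000000e+00,  0.00000000e+00,
         1.00000000e+00]])}
```

View pics/scene0.png

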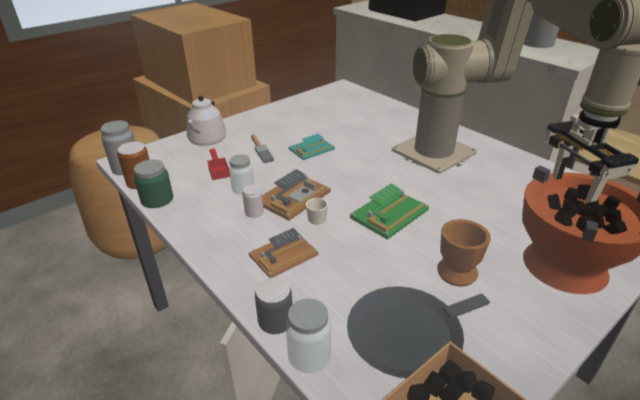

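View pics/side0.png

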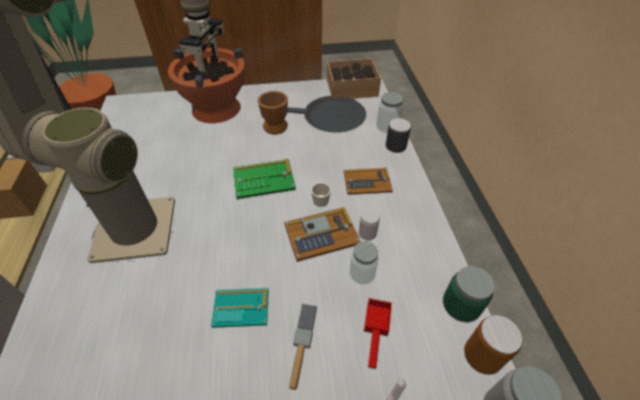

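Four boards are in view. In the side picture they are green at (264,178), turquoise at (241,307), small wood at (368,180) and large wood at (322,232). The large wood one fits: it isn't green or turquoise, it's the larger of the wooden ones, and it has a slide on it. In the scene picture it is at (295,193). I'll confirm with an enlarged crop.

```bash
python3 - <<'E'
import cv2,numpy as np,pickle
d=pickle.load(open("d0.pkl","rb"))
a=cv2.resize(d["side"]["pixels"][195:275,270:380],None,fx=7,fy=7,interpolation=cv2.INTER_CUBIC)[:, :770]
b=cv2.resize(d["scene"]["pixels"][165:225,250:340],None,fx=8,fy=8,interpolation=cv2.INTER_CUBIC)
cv2.imwrite("pics/c1.png",a)
cv2.imwrite("pics/c2.png",b)
E
```

```text
(no output)
```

View pics/c1.png

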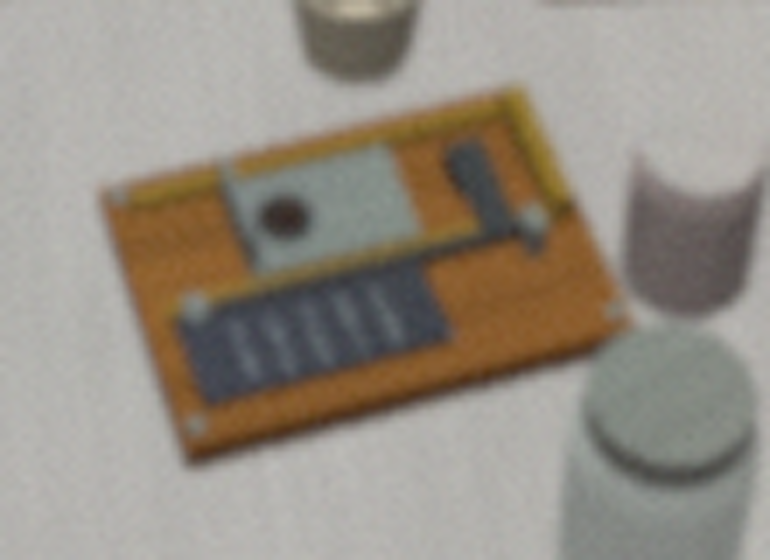

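The crop shows the large wooden stage. It has brass rails, a steel slide with a bean and its tab on the left at (235,215), and the jaw at (475,185). The end stop is on the right and the dark pad at (320,330), so stage x points right in the crop. Next I'll fit a rough pose from the board corners and locate the neighbours.

```bash
cat > h.py <<'E'
import cv2,numpy as np,pickle
from scipy.optimize import least_squares
from scipy.spatial.transform import Rotation as R
def ext(c,s=None):
    """world->camera R,t"""
    if "rvec" in c: return cv2.Rodrigues(c["rvec"])[0],c["tvec"]
    T=np.eye(4);T[:3,:3]=R.from_rotvec(s["orientation"]).as_matrix();T[:3,3]=s["tool_pos"]
    M=np.linalg.inv(T@c["tool_from_camera"]);return M[:3,:3],M[:3,3]
def proj(P,c,s=None):
    r,t=ext(c,s);p=(np.atleast_2d(P)@r.T+t)@c["intrinsics"].T;return p[:,:2]/p[:,2:]
def ray(uv,z,c,s=None):
    r,t=ext(c,s);o=-r.T@t;d=r.T@np.linalg.inv(c["intrinsics"])@np.array([*uv,1.]);return o+d*(z-o[2])/d[2]
def st2w(p,P):
    x,y,a=p;P=np.atleast_2d(P)/1000.;c,s=np.cos(a),np.sin(a)
    return np.c_[x+c*P[:,0]-s*P[:,1],y+s*P[:,0]+c*P[:,1],P[:,2]]
def w2st(p,W):
    x,y,a=p;W=np.atleast_2d(W);c,s=np.cos(a),np.sin(a);u=W[:,0]-x;v=W[:,1]-y
    return 1000*np.c_[c*u+s*v,-s*u+c*v,W[:,2]]
CORN=np.array([[-145,45,16],[50,45,16],[50,-95,16],[-145,-95,16.]])
def fit(uv,P,c,s=None,p0=(.5,0,.2)):
    q=least_squares(lambda p:(proj(st2w(p,P),c,s)-uv).ravel(),p0);return q.x,np.sqrt(np.mean(q.fun**2))
E
python3 - <<'E'
from h import *
d=pickle.load(open("d0.pkl","rb"));c=d["side"]
uv=np.array([[105,190],[525,88],[632,322],[190,452]])/7+[270,195]
p,e=fit(uv,CORN,c);print(p,e)
for n,px,z in(("jarlid",(365.5,247.5),.11),("tin_top",(370,214),.085),("cup_top",(321,187),.055)):
    w=ray(px,z,c);print(n,w,w2st(p,w))
for n,px,z in(("tab",(235,172),44),("slidefrontL",(393,145),22),("slidefrontR",(420,238),22)):
    print(n,w2st(p,ray(np.array(px)/7+[270,195],z/1000,c)))
o=R.from_rotvec(d["state"]["orientation"]).as_matrix();print(o)
print(proj(st2w(p,CORN),d["scene"]))
E
```

```text
[ 0.60170043 -0.06860394  0.17341632] 0.794334963270224
jarlid [ 0.65143995 -0.2353693   0.11      ] [[  20.21838288 -172.84653512  110.        ]]
tin_top [ 0.6949872  -0.10952666  0.085     ] [[ 84.82642085 -56.40541022  85.        ]]
cup_top [0.57634893 0.04138915 0.055     ] [[ -5.99211789 112.71766527  55.        ]]
tab [[-92.28349458  13.69075612  44.        ]]
slidefrontL [[-18.56126596  23.73403713  22.        ]]
slidefrontR [[-23.7888052  -27.32209266  22.        ]]
[[-8.19203832e-04  3.96581518e-01  9.17999144e-01]
 [-1.56952905e-03  9.17997811e-01 -3.96582343e-01]
 [-9.99998433e-01 -1.76570810e-03 -1.29581110e-04]]
[[329.73813149 188.07530531]
 [287.22187752 217.12205268]
 [253.58809501 199.471545  ]
 [296.64647834 173.23580025]]
```

View pics/c2.png

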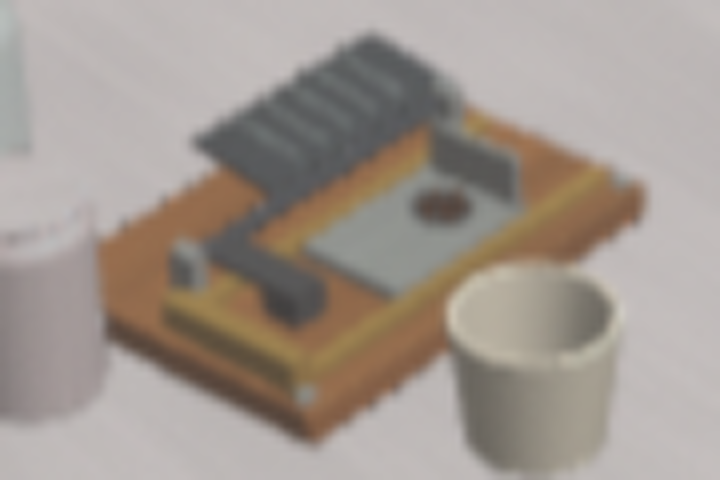

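The second crop agrees with the first: same stage, with the tab upright at the end opposite the jaw, and the cup well clear. The jar is at stage (20,-173) and the tin at (85,-56). I'll move above the stage for a closer wrist view.

Call:
apply_moves --series '[{"jaw": -0.25,"linear": [-0.08,0,0],"roll": 0},{"jaw": -0.25,"linear": [-0.08,-0.06,0.06],"roll": 0},{"jaw": -0.25,"linear": [-0.08,-0.818,0.872],"roll": -1},{"jaw": -0.25,"linear": [-0.08,-0.818,0.872],"roll": -1},{"jaw": -0.25,"linear": [-0.08,-0.818,0.872],"roll": -1},{"jaw": -0.25,"linear": [-0.08,-0.818,0.872],"roll": -1},{"jaw": -0.25,"linear": [-0.08,-0.818,0.872],"roll": -1},{"jaw": -0.25,"linear": [-0.08,-0.818,0.872],"roll": -1},{"jaw": -0.25,"linear": [-0.08,-0.818,0.872],"roll": -1},{"jaw": -0.25,"linear": [-0.08,-0.818,0.872],"roll": -1},{"jaw": -0.25,"linear": [-0.08,-0.818,0.872],"roll": -1},{"jaw": -0.25,"linear": [-0.08,-0.818,0.872],"roll": -1},{"jaw": -0.25,"linear": [-0.08,-0.818,0.872],"roll": -1},{"jaw": -0.25,"linear": [-0.08,-0.818,0.872],"roll": -1},{"jaw": -0.25,"linear": [0.1,-0.818,0.872],"roll": -1},{"jaw": -0.25,"linear": [0.1,-0.818,0.872],"roll": -1},{"jaw": -0.25,"linear": [0.1,-0.818,0.872],"roll": -1},{"jaw": -0.25,"linear": [0.1,-0.818,0.872],"roll": -1}]'

```text
t: 2.4
tool_pos: [0.5242, -0.1074, 0.1605]
orientation: [-0.093, 1.568, 0.09]
force: [0.2, 0.6, 0.7]
opening: 0.0583
```

```bash
cat > look.py <<'E'
from plant import *
from h import *
import sys
n,cam=sys.argv[1],sys.argv[2]
s=read_state();c=read_camera(cam);pickle.dump((c,s),open(n+".pkl","wb"));cv2.imwrite(f"pics/{n}.png",c["pixels"])
print(s["t"],s["tool_pos"],s["opening"],s["force"]);print(R.from_rotvec(s["orientation"]).as_matrix().round(4))
E
python3 look.py w1 wrist
```

```text
2.4 [ 0.52416979 -0.10741764  0.16054871] 0.058293681714726514 [0.2298113  0.64334598 0.67281385]
[[ 0.0013 -0.1161  0.9932]
 [-0.0017  0.9932  0.1161]
 [-1.     -0.0019  0.0011]]
```

View pics/w1.png

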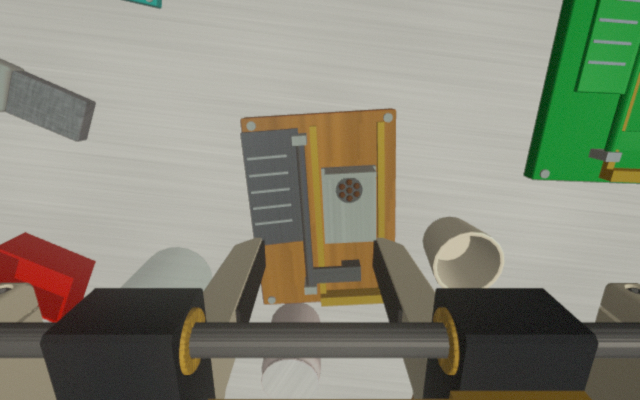

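The wrist view shows the stage from above, with stage x pointing down the picture. Deck corners are at (395,109), (241,119) and (263,305). The slide is at (348,205) with its tab at v≈170, the pad at (272,190), and the jaw at (345,270). I'll enlarge it to read edges more precisely.

```bash
python3 - <<'E'
from h import *
c,s=pickle.load(open("w1.pkl","rb"))
cv2.imwrite("pics/w1c.png",cv2.resize(c["pixels"][102:252,232:412],None,fx=4,fy=4,interpolation=cv2.INTER_CUBIC))
E
```

```text
(no output)
```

View pics/w1c.png

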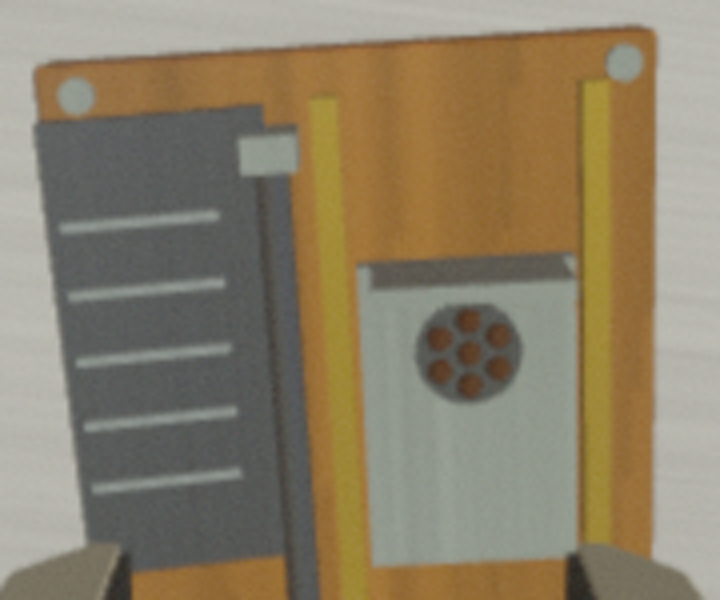

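```bash
python3 - <<'E'
from h import *
c,s=pickle.load(open("w1.pkl","rb"))
f=lambda u,v:np.array([u,v])/4-.375+[232,102]
# corners + slide/rail edges
uv=np.array([f(657,28),f(36,66),[263,305]])
P=np.array([[-145,45,16],[-145,-95,16],[50,-95,16.]])
p,e=fit(uv,P,c,s,(.6,-.07,.17));print("wrist",p,e,np.degrees(p[2]))
T=lambda n,u,v,z:print(n,w2st(p,ray(f(u,v),z/1000,c,s)).round(1))
T("rail+ inner far",583,85,22);T("rail+ inner near",580,545,22)
T("rail- inner far",335,98,22);T("rail- inner near",364,590,22)
T("pad rear out",36,122,39);T("pad rear in",262,106,33);T("pad front in",285,555,33)
T("tab bot L",360,265,16);T("tab bot R",573,256,16);T("tab top L",373,290,44);T("tab top R",573,278,44)
T("slide front L",373,565,22);T("slide front R",575,558,22)
print("TCP",w2st(p,s["tool_pos"]))
E
```

```text
wrist [ 0.60101565 -0.065827    0.17644167] 0.5629403250903957 10.109363104508445
rail+ inner far [[-134.4   26.9   22. ]]
rail+ inner near [[-23.8  25.5  22. ]]
rail- inner far [[-134.8  -27.7   22. ]]
rail- inner near [[-14.7 -27.9  22. ]]
pad rear out [[-135.3  -90.3   39. ]]
pad rear in [[-135.2  -43.2   33. ]]
pad front in [[-30.4 -45.9  33. ]]
tab bot L [[-95.5 -24.4  16. ]]
tab bot R [[-94.7  25.3  16. ]]
tab top L [[-96.3 -21.7  44. ]]
tab top R [[-96.5  21.   44. ]]
slide front L [[-21.4 -25.4  22. ]]
slide front R [[-20.4  24.2  22. ]]
TCP [[-82.95309923 -27.45636169 160.54870611]]
```

The stage pose is consistent: rails at ±27 and pad corners match within a few mm. The tab's rear face is at stage x≈-96, so the slide has about 56 mm to travel. I'll align the yaw and lower above the pad, behind the tab.

Call:
apply_moves --series '[{"jaw": -0.25,"linear": [0.05,-0.0087,-0.0478],"roll": -0.115},{"jaw": -0.25,"linear": [0.1,-0.0087,-0.0478],"roll": -0.115},{"jaw": -0.25,"linear": [0.15,-0.0087,-0.0478],"roll": -0.115},{"jaw": -0.25,"linear": [0.175,-0.0087,-0.0478],"roll": -0.115},{"jaw": -0.25,"linear": [0.175,-0.0087,-0.0478],"roll": -0.115},{"jaw": -0.25,"linear": [0.175,-0.0087,-0.0478],"roll": -0.115}]'

```text
t: 3.2
tool_pos: [0.4987, -0.1169, 0.0582]
orientation: [-0.142, 1.561, 0.136]
force: [0.5, 0.1, -0.2]
opening: 0.0582
```

```bash
python3 look.py w2 wrist; python3 - <<'E'
from h import *
c,s=pickle.load(open("w2.pkl","rb"));p=(.60102,-.06583,.17644)
print(w2st(p,s["tool_pos"]))
E
```

```text
3.2 [ 0.49869255 -0.11687093  0.05821225] 0.05818701165490856 [ 0.51070502  0.05338943 -0.17912783]
[[ 0.0056 -0.1758  0.9844]
 [-0.0032  0.9844  0.1758]
 [-1.     -0.0041  0.0049]]
[[-109.69780615  -32.2873846    58.21225029]]
```

View pics/w2.png

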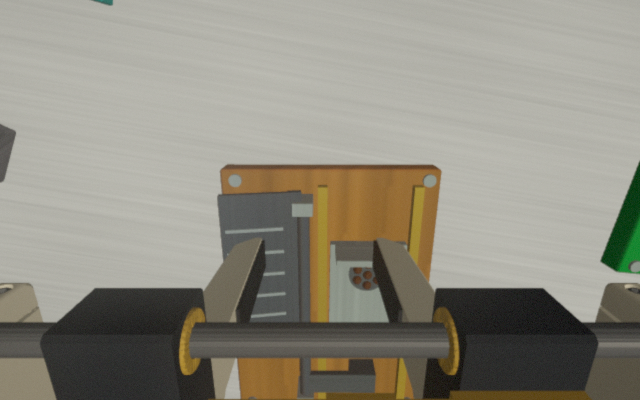

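The fingertips sit over the pad (255,240) and behind the tab (385,240), clear of the hinge post at (302,210). I'll press down gently.

Call:
apply_moves --series '[{"jaw": -0.25,"linear": [0.015,0,0],"roll": 0},{"jaw": -0.25,"linear": [0.03,0,0],"roll": 0},{"jaw": -0.25,"linear": [0.04,0,0],"roll": 0},{"jaw": -0.25,"linear": [0.045,0,0],"roll": 0},{"jaw": -0.25,"linear": [0.0475,0,0],"roll": 0},{"jaw": -0.25,"linear": [0.0475,0,0],"roll": 0},{"jaw": -0.25,"linear": [0.0475,0,0],"roll": 0}]'

```text
t: 4.12
tool_pos: [0.4987, -0.1175, 0.0303]
orientation: [-0.142, 1.562, 0.135]
force: [-5.3, -0.2, 10.8]
opening: 0.0579
```

```bash
python3 look.py w3 wrist; python3 look.py s3 scene >/dev/null; python3 - <<'E'
from h import *
c,s=pickle.load(open("w3.pkl","rb"));p=(.60102,-.06583,.17644)
print(w2st(p,s["tool_pos"]))
a=cv2.imread("pics/s3.png")[155:225,240:345];b=c["pixels"][150:400,200:450]
a=cv2.resize(a,None,fx=5,fy=5,interpolation=cv2.INTER_CUBIC);b=cv2.resize(b,(250,250))
o=np.zeros((350,775,3),np.uint8);o[:,:525]=a;o[:250,525:]=b;cv2.imwrite("pics/m3.png",o)
E
```

```text
4.125 [ 0.49874634 -0.11753478  0.0302761 ] 0.05791914703079601 [-5.31595938 -0.22351471 10.83633713]
[[ 0.0052 -0.1756  0.9845]
 [-0.0041  0.9845  0.1756]
 [-1.     -0.0049  0.0044]]
[[-109.76136909  -32.95036812   30.276105  ]]
```

View pics/m3.png

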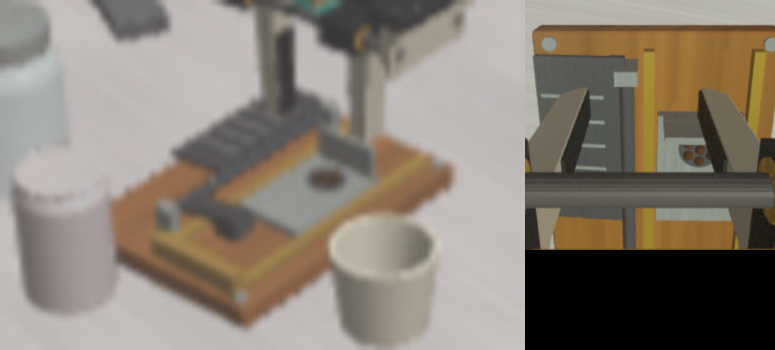

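The clip is held at 10.8 N and the jaw is visibly raised. I'll press about 2.5 mm more for margin.

Call:
apply_moves --series '[{"jaw": -0.25,"linear": [0.003,0,0],"roll": 0},{"jaw": -0.25,"linear": [0.005,0,0],"roll": 0},{"jaw": -0.25,"linear": [0.005,0,0],"roll": 0}]'

```text
t: 4.6
tool_pos: [0.4988, -0.1176, 0.0281]
orientation: [-0.142, 1.562, 0.135]
force: [-6.9, 1.7, 13.9]
opening: 0.0583
```

Call:
apply_moves --series '[{"jaw": -0.25,"linear": [0.001,0,0.01],"roll": 0},{"jaw": -0.25,"linear": [0.001,0,0.02],"roll": 0},{"jaw": -0.25,"linear": [0.001,0,0.03],"roll": 0},{"jaw": -0.25,"linear": [0.001,0,0.04],"roll": 0},{"jaw": -0.25,"linear": [0.001,0,0.05],"roll": 0},{"jaw": -0.25,"linear": [0.001,0,0.06],"roll": 0},{"jaw": -0.25,"linear": [0.001,0,0.07],"roll": 0},{"jaw": -0.25,"linear": [0.001,0,0.08],"roll": 0},{"jaw": -0.25,"linear": [0.001,0,0.08],"roll": 0}]'

```text
t: 5.72
tool_pos: [0.5461, -0.1104, 0.0284]
orientation: [-0.143, 1.563, 0.133]
force: [-5.7, -3.3, 11.5]
opening: 0.0583
```

```bash
python3 look.py w4 wrist; python3 look.py s4 scene >/dev/null; python3 look.py d4 side >/dev/null; python3 - <<'E'
from h import *
c,s=pickle.load(open("w4.pkl","rb"));p=(.60102,-.06583,.17644)
print(w2st(p,s["tool_pos"]))
a=cv2.imread("pics/s4.png")[155:225,240:345];b=c["pixels"][100:400,200:450]
a=cv2.resize(a,None,fx=5,fy=5,interpolation=cv2.INTER_CUBIC)
o=np.zeros((350,775,3),np.uint8);o[:,:525]=a;o[:300,525:]=b;cv2.imwrite("pics/m4.png",o)
E
```

```text
5.725 [ 0.54610278 -0.11042399  0.02842766] 0.058257486905629104 [-5.69358393 -3.32935672 11.49984332]
[[ 0.0043 -0.1753  0.9845]
 [-0.006   0.9845  0.1754]
 [-1.     -0.0067  0.0032]]
[[-61.89202025 -34.2622622   28.42766454]]
```

View pics/m4.png

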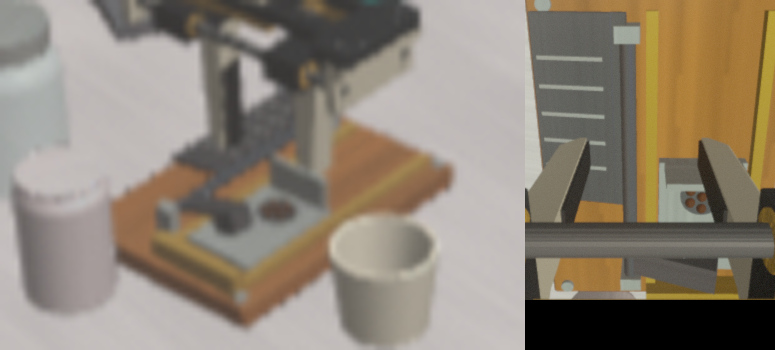

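The slide is passing under the raised jaw. About 14 mm remain, so I'll continue to the stop and watch the force.

Call:
apply_moves --series '[{"jaw": -0.25,"linear": [0.0015,0.001,0.008],"roll": 0},{"jaw": -0.25,"linear": [0.0015,0.001,0.014],"roll": 0},{"jaw": -0.25,"linear": [0.0015,0.001,0.02],"roll": 0},{"jaw": -0.25,"linear": [0.0015,0.001,0.022],"roll": 0},{"jaw": -0.25,"linear": [0.0015,0.001,0.022],"roll": 0}]'

```text
t: 6.5
tool_pos: [0.5576, -0.1089, 0.0282]
orientation: [-0.145, 1.566, 0.132]
force: [-12.1, -5.1, 14.1]
opening: 0.0585
```

Call:
apply_moves --series '[{"jaw": -0.25,"linear": [0.001,0,0.004],"roll": 0},{"jaw": -0.25,"linear": [0.001,0,0.006],"roll": 0},{"jaw": -0.25,"linear": [0.001,0,0.006],"roll": 0}]'

```text
t: 6.88
tool_pos: [0.5577, -0.1091, 0.0277]
orientation: [-0.145, 1.573, 0.132]
force: [-20.7, -2.6, 22.1]
opening: 0.0578
```

The tool has stalled with push force rising to about 21 N, so contact is likely. I'll check the gap at the stop before letting go.

```bash
python3 look.py w5 wrist; python3 look.py s5 scene >/dev/null; python3 - <<'E'
from h import *
c,s=pickle.load(open("w5.pkl","rb"));p=(.60102,-.06583,.17644)
print(w2st(p,s["tool_pos"]))
a=cv2.imread("pics/s5.png")[170:220,255:325];b=c["pixels"][170:330,310:440]
a=cv2.resize(a,(490,350),interpolation=cv2.INTER_CUBIC);b=cv2.resize(b,(300,369),interpolation=cv2.INTER_CUBIC)
o=np.zeros((370,790,3),np.uint8);o[:350,:490]=a;o[:369,490:]=b;cv2.imwrite("pics/m5.png",o)
print("proj tab top at home",proj(st2w(p,[[-40,-22,44],[-40,22,44],[35,0,22],[35,20,22]]),c,s))
E
```

```text
6.875 [ 0.55772951 -0.1090575   0.0276549 ] 0.057762109430476404 [-20.65185517  -2.58314627  22.07084917]
[[-0.0062 -0.1757  0.9844]
 [-0.0087  0.9844  0.1756]
 [-0.9999 -0.0075 -0.0077]]
[[-50.20594338 -34.95777509  27.65490065]]
proj tab top at home [[344.39304095 284.02753462]
 [431.8430444  284.52965009]
 [374.19531227 369.8476797 ]
 [405.96692117 370.08523179]]
```

View pics/m5.png

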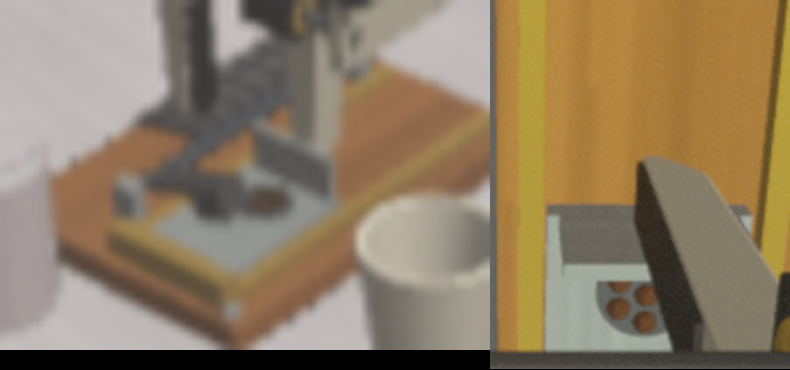

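The tab's rear top edge is at v≈284, and the prediction for fully home is 284.0. The slide front meets the stop bar, so the slide is home. I'll back off 5 mm while still pressing, then raise straight up.

Call:
apply_moves --series '[{"jaw": -0.25,"linear": [0,0,-0.004],"roll": 0},{"jaw": -0.25,"linear": [0,0,-0.01],"roll": 0},{"jaw": -0.25,"linear": [0,0,-0.012],"roll": 0},{"jaw": -0.25,"linear": [-0.005,0,-0.012],"roll": 0},{"jaw": -0.25,"linear": [-0.01,0,-0.012],"roll": 0},{"jaw": -0.25,"linear": [-0.015,0,-0.012],"roll": 0},{"jaw": -0.25,"linear": [-0.025,0,-0.012],"roll": 0},{"jaw": -0.25,"linear": [-0.06,0,-0.03],"roll": 0},{"jaw": -0.25,"linear": [-0.12,0,-0.06],"roll": 0},{"jaw": -0.25,"linear": [-0.2,0,-0.1],"roll": 0},{"jaw": -0.25,"linear": [-0.25,0,-0.1],"roll": 0},{"jaw": -0.25,"linear": [-0.25,0,-0.1],"roll": 0},{"jaw": -0.25,"linear": [-0.25,0,-0.1],"roll": 0}]'

```text
t: 8.6
tool_pos: [0.4991, -0.1181, 0.177]
orientation: [-0.145, 1.574, 0.133]
force: [-0.3, -0.6, 0.2]
opening: 0.0582
```

```bash
python3 look.py w6 wrist; python3 look.py s6 scene >/dev/null; python3 look.py d6 side >/dev/null; python3 - <<'E'
from h import *
c,s=pickle.load(open("w6.pkl","rb"));p=(.60102,-.06583,.17644)
print(proj(st2w(p,[[-40,0,44],[-40,0,16],[35,0,22],[8,-1,24]]),c,s))
a=cv2.imread("pics/s6.png")[165:225,245:335];b=c["pixels"]
uv=proj(st2w(p,[[-30,0,16]]),c,s)[0].astype(int);v0,u0=max(0,min(uv[1]-70,260)),uv[0]-80;print(u0,v0)
b=b[v0:v0+140,u0:u0+140]
o=np.zeros((400,790,3),np.uint8);o[:260,:390]=cv2.resize(a,(390,260),interpolation=cv2.INTER_CUBIC);o[:,390:]=cv2.resize(b,(400,400),interpolation=cv2.INTER_CUBIC);cv2.imwrite("pics/m6.png",o)
E
```

```text
8.6 [ 0.49908008 -0.11810577  0.17698794] 0.05824095824117599 [-0.32085208 -0.63284827  0.21751373]
[[-0.0074 -0.1757  0.9844]
 [-0.0083  0.9844  0.1757]
 [-0.9999 -0.0069 -0.0088]]
[[354.17127336 254.72383201]
 [351.71537823 242.5075378 ]
 [350.11276956 307.22966119]
 [350.059541   286.69449723]]
271 181
```

View pics/m6.png

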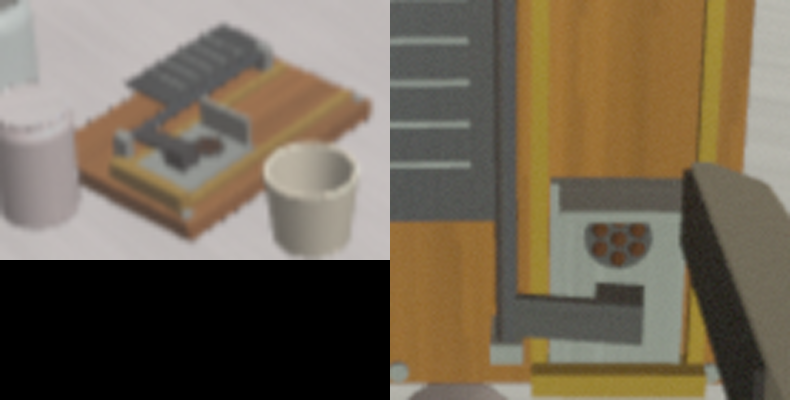

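Tab edges and slide front match the fully-home prediction within about 1 px. The jaw is down on the slide, wrist force is about zero, and the cup and tin haven't moved. I'll compare the bystanders before and after, then hand in.

```bash
python3 - <<'E'
from plant import *
from h import *
d=pickle.load(open("d0.pkl","rb"));a=d["side"]["pixels"];b=pickle.load(open("d6.pkl","rb"))[0]["pixels"]
m=(cv2.absdiff(cv2.GaussianBlur(a,(5,5),0),cv2.GaussianBlur(b,(5,5),0)).max(2)>30).astype(np.uint8)
n,_,st,_=cv2.connectedComponentsWithStats(m)
print([tuple(r) for r in st[1:].tolist() if r[4]>12])
print(close_job())
E
```

```text
[(11, 0, 310, 98, 11906), (181, 0, 27, 8, 153), (82, 14, 69, 45, 1724), (27, 16, 19, 16, 166), (0, 25, 63, 126, 2539), (48, 24, 9, 15, 42), (23, 28, 11, 20, 49), (197, 28, 9, 6, 24), (69, 43, 5, 15, 28), (99, 61, 12, 7, 59), (64, 63, 15, 8, 87), (149, 67, 8, 3, 20), (73, 69, 83, 84, 3770), (236, 79, 83, 31, 1677), (262, 96, 11, 9, 40), (278, 107, 8, 24, 137), (276, 112, 50, 102, 3053), (0, 115, 6, 15, 63), (44, 116, 9, 6, 21), (9, 124, 38, 39, 964), (103, 137, 36, 43, 1011), (48, 147, 32, 11, 180), (41, 160, 47, 34, 909), (302, 211, 46, 23, 554)]
the job is handed in; nothing more can be done
None
```

The slide is home against the end stop with the clip's jaw closed on it, and the job is handed in after about 9 s of the 45 s allowed.

**What I did:** One fingertip pressed the long pad on the large wooden stage, holding at about 11–14 N with the jaw visibly open. The other fingertip pushed the slide about 55 mm by its tab. I then backed off the tab with the pad still pressed, released the clip, and raised the arm clear.

**Checks that agreed:**
- **Slide position:** the tool stopped moving while the push force rose to about 21 N. The tab and front edges then lay within about 1 pixel (under 1 mm) of where a fully home slide should appear, before and after release.
- **Clear of everything:** the jaw shows resting on the slide, and the last force reading was about zero.

**Less certain:**
- **Fingertip position:** by TCP, the tool stalled about 2.7 mm short of the expected finger position. I put that down to the 15 mm finger-width estimate and calibration, because the images show the slide home.
- **Clip opening angle:** I never measured it directly. I judged it from the force, the fingertip height and the picture.
- **Bystanders:** the before/after side view changed only around the arm and the slide. The arm hides part of that view, including around the mortar and cup. The cup and tin looked unmoved in the last scene picture, but I did not check the mortar separately.

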